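# Seat the dial thermometer in the vacuum pot's hidden port

### The job

Take the orange dial thermometer out of the wooden rest and plug it upright into the probe port in the black lid of the vacuum pot, fully home with its brass collar down on the lid, then let go. The port is closed by a flush black shutter you cannot make out by eye, so feel for it with the stem's tip and press only lightly, because the thin stem bends under a hard push. Leave the asphalt specimen, the aluminium tin and the amber bottle where they stand.

Things in the scene. Friction and masses are not known exactly. Their poses are not given: they have to be found in the camera images.
- thermometer: Dial thermometer, about 0.2 kg, standing stem down; origin at the stem's lowest point, z up along the stem, 91 mm long. Steel stem 8 mm thick with a ball end, 50 mm long; brass collar 20 mm wide, z 50 to 60 mm, whose underside (z = 50 mm) sits on the rest or lid; neck 13 mm wide, z 60 to 70; orange case, z 70 to 90. The stem bends if it pushes the lid with 25 N.
- case (a point): Centre of the thermometer's orange octagonal case, 80 mm above the tip on the stem's axis: 46 mm across flats, 20 mm tall, flats 19 mm wide, white dial on top. Axes as the thermometer's: its flats face along x and every 45 degrees from it. Grip it by two flats that face each other.
- rest: Fixed hardwood block 70 mm (x) by 120 mm (y) by 65 mm high, origin at the centre of its underside. Three upright holes 13 mm wide in a row along y; the thermometer stands in the middle one, collar on the block's top. Drawn up 50 mm, the stem comes free.
- pot: Vacuum pot fixed to the bench, origin on its axis at bench level, z up: steel base ring 196 mm wide, clear wall, black-topped round lid 190 mm wide. A black star knob on the base ring, sticking out to 140 mm from the axis along the pot's -x, marks its front. The lid was put on by hand with its port roughly over the knob and stays put under a light touch.
- lid_face (a point): On the pot's axis, level with the lid's flat, hard top (150 mm above the bench); axes as pot. A brass hose nipple 22 mm wide, 38 mm tall stands here. The hidden port's centre lies 50 mm from this axis, up to 0.45 rad either side of the knob's direction (-x). It is an upright hole 11 mm wide taking the whole stem; its flush sprung shutter yields to 1 N, less than the thermometer weighs.
- specimen: Loose asphalt core, dark, 102 mm wide, 64 mm high, 1.2 kg; origin at the centre of its underside. To be left alone.
- tin: Loose open aluminium tin, 90 mm wide, 55 mm high; origin at the centre of its underside. To be left alone.
- oil: Loose amber glass bottle, 34 mm wide, 85 mm high; origin at the centre of its underside. To be left alone.

How it is judged:
By the outcome, as a careful person would: the job done as asked, in the order asked, and still so for the second after the job is handed in, with the robot touching nothing.
It also fails if it takes over 64 s, if anything falls off the work surface, if the arm or the gripper's body presses on something with over 40 N, if the wrist force passes 120 N, or if a joint passes its speed limit or range.

### The arm

A 6-joint arm with a two-finger parallel gripper is mounted at the origin on the work surface. World frame = base frame: x ahead of the robot, y to its left, z up, the work surface at z = 0. Lengths are in mm, angles in degrees, forces in N, time in s.
With the tool pointing down it reaches from about 350 to 850 mm from the base axis. Payload 8.1 kg.
Tool frame: the origin (TCP) lies midway between the tips of the shut fingers; the grasp point (between the pads) lies 19 mm behind it (r.pinch_z is the distance from the TCP to the grasp point, in mm); z points along the fingers, y is the line along which they close (so a half turn about z gives the same grasp; the last joint's range is limited). The gripper opens to 85 mm and grips with 20 to 120 N. Pads are 22 mm wide; open, the fingers measure 114 mm over their backs; the gripper's body (76 mm by 85 mm) begins 54 mm behind the grasp point. The pads swing forward as they close: fully open they stand 13 mm farther back than shut.
Start: joints at [71.883, 7.471, 85.268, -0, 87.261, -4.893], TCP at [137.231, 584.1, 231.292] pointing down, gripper open.
Joint ranges: [-169.43, 169.43], [-51.17, 129.36], [1.28, 143.12], [-76.62, 256.62], [0, 156.53], [-152.29, 152.29]. Speed limits (degrees/s): [136.94, 136.94, 159.86, 180, 180, 180].

### API

Orientations are given as [roll, pitch, yaw] about the fixed x, y, z axes, in that order (R = Rz(yaw) Ry(pitch) Rx(roll)).
In Python, from bench import sensors, optics, job, r gives the robot as it stands.
- The arm moves only by the tool play_rows, never from a script. Its argument "motion" is a list that holds one entry, the list of rows, each a list of 6 numbers: the shift along the tool's x, y, z in cm, then the turn, a rotation vector about the tool's x, y, z in degrees. In form: [[[x, y, z, ax, ay, az], ...]]. A call has 1 to 5 rows; each row is the pose to reach, as a shift and turn from the pose commanded when the call began, along the tool's axes at that moment; what a row does not reach only later rows make up. A row lasts 1/10 s, in which the tool goes at most 50 mm and 8.59 degrees, less where a joint would pass 70% of its speed; a pose out of reach is approached as far as the arm can. A call with a gripper value outside its range is refused whole. "jaw" is the opening, from 0 (shut) to 1 (fully open), set as the call begins (left out, the last holds). The fingers move at their own pace and stop on an object; "squeeze" is the grip in N (left out, the last holds). Time passes only in rows, so rows that repeat a pose let the fingers close. It gives the time, the measured TCP pose, the force, the opening and the grip force at its end, in the units of the state.
- sensors.sense(): the state, without advancing time (a new reading comes with each control period).
- optics.snapshot(name): name is "scene" or "top"; returns a dict with "pixels" (400x640x3 uint8, red, green, blue), "mtx" (3x3 intrinsics, pixels), "R" (3x3) and "t" (3): a world point X has camera coordinates R X + t. Camera axes: x right, y down, z forward; pixel columns grow to the right and rows downward; lengths in mm; the calibration is good to about 2 mm. A picture is of the moment at which its call begins. There is no depth.
- job.hand_in(): hands the job in; it is judged then, once.
The state is a dict: "time": time; "joint_pos": joint angles; "qd": joint speeds; "joint_efforts": joint torques, N m; "tool_pos": TCP position; "tcp_rot": TCP orientation; "ft_force": force on the tool from outside, world axes, zero at the start; "wrist_torque": the same for the moment, N m; "finger_gap": finger opening in mm; "grip_force": force on a finger pad.
Only numpy, scipy, OpenCV 4.12 (cv2) and the standard library are available. Lean on these libraries where they do the work, as an engineer would, in place of code of your own. Each camera call takes 0.05 s, during which the arm holds its last target. There are 200 camera calls.

## Working session

There is one attempt and no reset: what is moved stays moved. The work goes in short steps, Python scripts to look and compute and a tool call to move; the robot and the scene stay as the last step left them, time stands still between calls to the robot, and variables do not carry over. Pictures are saved under pics/ and viewed, at most 10 in all, crops included, and the job is handed in when it is done.

Besides the shell and the picture viewer there is one more tool, called after "Request:" as name(argument=value, ...), one argument or row to a line, values as JSON. play_rows: Moves the arm, as the interface text tells. Its arguments: {"type":"object","properties":{"motion":{"type":"array","items":{"type":"array","items":{"type":"array","items":{"type":"number"}}}},"jaw":{"type":"number"},"squeeze":{"type":"number"}},"required":["motion"]}

```bash
mkdir -p pics
python3 - <<'E'
from bench import sensors, optics, job, r
import cv2,numpy as np
for n in("scene","top"):
    s=optics.snapshot(n); cv2.imwrite(f"pics/{n}0.png",s["pixels"][:,:,::-1]); np.savez(f"{n}0.npz",**s)
    print(n,s["mtx"].round(1).tolist(),s["R"].round(3).tolist(),s["t"].round(1).tolist())
print(sensors.sense(), r.pinch_z)
E
```

```text
scene [[457.8, 0.0, 320.4], [0.0, 457.8, 192.0], [0.0, 0.0, 1.0]] [[0.848, 0.529, 0.003], [0.444, -0.709, -0.548], [-0.288, 0.467, -0.836]] [-546.5, -214.8, 1061.7]
top [[390.7, 0.0, 323.9], [0.0, 390.7, 201.2], [0.0, 0.0, 1.0]] [[-0.021, -1.0, 0.015], [-0.997, 0.019, -0.076], [0.075, -0.016, -0.997]] [4.9, 640.6, 765.6]
{'time': 0.1, 'joint_pos': array([ 7.18829878e+01,  7.51393966e+00,  8.53237950e+01, -8.78570385e-04,
        8.72637012e+01, -4.89355257e+00]), 'qd': array([-0.08912164, -0.05773096, -0.22578516,  0.01778969,  0.03590672,
        0.07170925]), 'joint_efforts': array([ 1.11216690e-03, -5.70947242e+01, -5.01944375e+01, -1.69861464e-04,
        7.95922737e-03, -3.16237958e-05]), 'tool_pos': array([137.07678111, 583.59979407, 230.30918742]), 'tcp_rot': array([-1.79898859e+02, -7.77866495e-03,  1.66776576e+02]), 'ft_force': array([-0.65332798, -0.8137253 , -0.82046645]), 'wrist_torque': array([-0.04383442,  0.00137405, -0.03840993]), 'grip_force': 0.0, 'finger_gap': 85.1945545074998} 18.700000000000003
```

View pics/scene0.png

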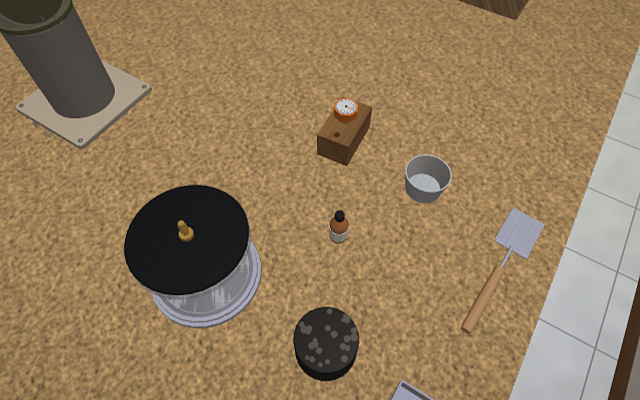

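View pics/top0.png

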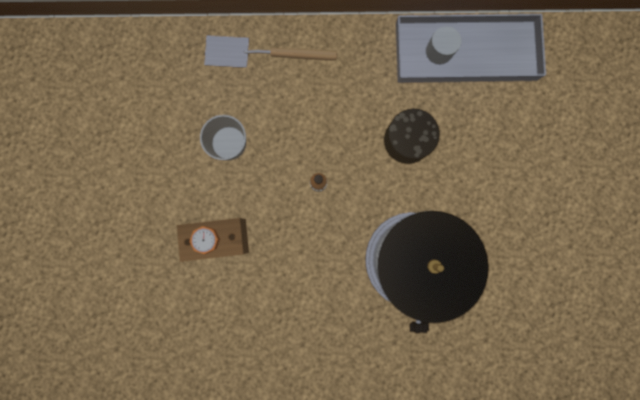

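The scene view shows the dial at (346,106) on the rest, the lid with its nipple at (186,232), the bottle at (339,226), the tin at (428,178) and the core at (327,343). The top view shows the dial at (204,240), the lid at about (433,266) and the knob at (419,327).

```bash
cat > h.py <<'E'
import numpy as np,cv2
def cast(s,uv,z):
    R,t=s["R"],s["t"]; C=-R.T@t
    uv=np.atleast_2d(np.asarray(uv,float)); d=np.c_[uv,np.ones(len(uv))]@np.linalg.inv(s["mtx"]).T@R
    return C+d*((z-C[2])/d[:,2])[:,None]
def big(m): 
    c,_=cv2.findContours(m.astype(np.uint8),cv2.RETR_EXTERNAL,cv2.CHAIN_APPROX_NONE); return max(c,key=cv2.contourArea)[:,0,:]
def circ(P):
    A=np.c_[P[:,:2],np.ones(len(P))]; a=np.linalg.lstsq(A,-(P[:,:2]**2).sum(1),rcond=None)[0]
    c=-a[:2]/2; return c,np.sqrt(c@c-a[2])
E
python3 - <<'E'
from h import *
S={n:dict(np.load(n+"0.npz")) for n in("scene","top")}
for n,roi in(("top",(180,220,230,262)),("scene",(325,90,365,128))):
    s=S[n]; p=s["pixels"].astype(int); x0,y0,x1,y1=roi
    m=np.zeros(p.shape[:2],bool); w=p[y0:y1,x0:x1]
    R_,G,B=w[...,0],w[...,1],w[...,2]
    m[y0:y1,x0:x1]=((R_-B>90)&(R_-G>60)&(R_>130))|((w.min(2)>130))
    # white dial + orange
    c=big(m); P=cast(s,c,105); print(n,"case",circ(P),cv2.boundingRect(c))
    wm=np.zeros_like(m); wm[y0:y1,x0:x1]=w.min(2)>130
    c=big(wm);P=cast(s,c,105); print("  dial",circ(P))
    hsv=cv2.cvtColor(s["pixels"],cv2.COLOR_RGB2HSV)
    cv2.imwrite(f"pics/z_{n}.png",cv2.resize(s["pixels"][y0-12:y1+12,x0-12:x1+12,::-1],None,fx=9,fy=9,interpolation=cv2.INTER_CUBIC)) 
    # lid
    L=(p.max(2)<40); L=cv2.morphologyEx(L.astype(np.uint8),cv2.MORPH_OPEN,np.ones((15,15)))
    c=big(L)
    P=cast(s,c,150); cc,rr=circ(P)
    for _ in range(5):
        e=np.hypot(*(P[:,:2]-cc).T)-rr; P2=P[abs(e)<3]; cc,rr=circ(P2)
    print("  lid",cc,rr,len(P),len(P2))
s=S["top"];p=s["pixels"].astype(int)
m=np.zeros(p.shape[:2],bool); m[322:340,405:435]=p[322:340,405:435].max(2)<45
k=big(m); print("knob px",cv2.boundingRect(k),k.mean(0), cast(s,[k.mean(0)],20))
a=cv2.imread("pics/z_top.png");b=cv2.imread("pics/z_scene.png");k=s["pixels"][300:345,380:470,::-1];k=cv2.resize(k,None,fx=4,fy=4)
H=600;W=800;o=np.zeros((H,W,3),np.uint8)
a=cv2.resize(a,(400,360));b=cv2.resize(b,(390,360));o[:360,:400]=a;o[:360,400:790]=b;o[400:580,:360]=k;cv2.imwrite("pics/zz.png",o)
E
```

```text
top case (array([569.48925337, 211.61096401]), np.float64(18.687561363754746)) (193, 229, 21, 22)
  dial (array([569.48925337, 211.61096401]), np.float64(18.687561363754746))
  lid [ 515.46760178 -194.29179442] 84.82798575513338 314 139
scene case (array([570.49930978, 212.87308314]), np.float64(23.46419637303207)) (334, 98, 24, 18)
  dial (array([569.91610472, 214.4396887 ]), np.float64(19.187410149123096))
  lid [ 520.22058831 -187.35577931] 92.55167719925167 329 329
knob px (411, 322, 18, 10) [419.55555556 326.42222222] [[ 387.18726888 -193.31774883   20.        ]]
```

View pics/zz.png

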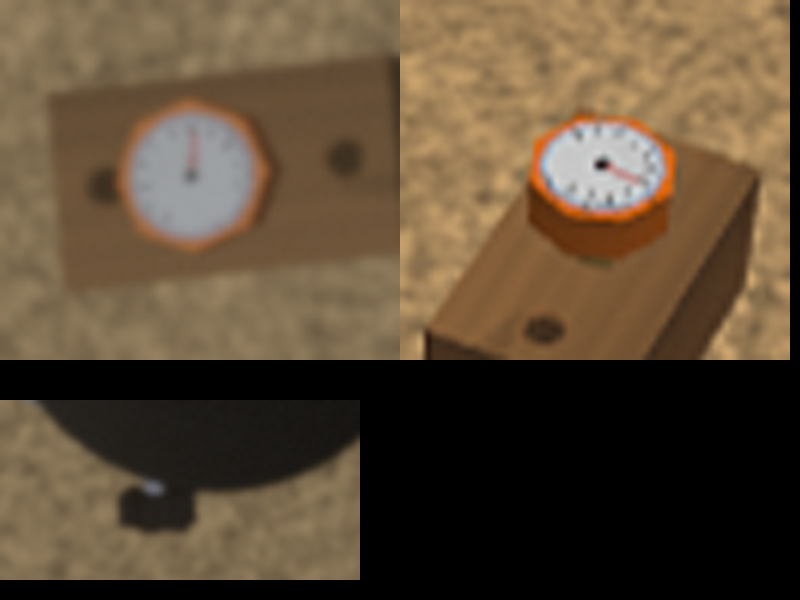

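The crops show the case's octagon with corners near the image's cardinal directions, so its flats are about 22.5° off the world axes. The knob in the top view is at about (419,327), just below the lid's edge.

Run:
```python
from h import *
S={n:dict(np.load(n+"0.npz")) for n in("scene","top")}
for n,roi,lr in(("top",(180,220,230,262),(365,200,500,325)),("scene",(325,90,365,128),(115,178,262,300))):
    s=S[n]; p=s["pixels"].astype(int)
    for th in(50,60):
        x0,y0,x1,y1=lr; m=np.zeros(p.shape[:2],bool); w=p[y0:y1,x0:x1]; m[y0:y1,x0:x1]=(w.max(2)<th)&(w.max(2)-w.min(2)<14)
        c=big(cv2.morphologyEx(m.astype(np.uint8),cv2.MORPH_OPEN,np.ones((5,5))))
        P=cast(s,c,150); cc,rr=circ(P); 
        for _ in range(8):
            e=np.hypot(*(P[:,:2]-cc).T)-rr; P2=P[abs(e)<max(2,np.median(abs(e))*2)]; cc,rr=circ(P2)
        print(n,th,"lid",cc.round(1),rr.round(1),len(P),len(P2))
    x0,y0,x1,y1=roi; f=8
    w=cv2.resize(s["pixels"][y0:y1,x0:x1],None,fx=f,fy=f,interpolation=cv2.INTER_CUBIC).astype(int)
    hsv=cv2.cvtColor(w.clip(0,255).astype(np.uint8),cv2.COLOR_RGB2HSV)
    m=((w[...,0]>165)&(w[...,0]-w[...,2]>70)&(w[...,0]-w[...,1]>(55 if n=="scene" else 40)))|(w.min(2)>130)
    if n=="top": m=((w[...,0]-w[...,1]>40))|(w.min(2)>125)
    c=big(cv2.morphologyEx(m.astype(np.uint8),cv2.MORPH_CLOSE,np.ones((9,9))))
    P=cast(s,(c+.5)/f-.5+[x0,y0],105); cc,rr=circ(P); d=P[:,:2]-cc; a=np.arctan2(d[:,1],d[:,0]); rad=np.hypot(*d.T)
    A=np.c_[np.ones(len(a)),np.cos(8*a),np.sin(8*a),np.cos(a),np.sin(a),np.cos(2*a),np.sin(2*a)]
    k=np.linalg.lstsq(A,rad,rcond=None)[0]
    print(n,"case",cc.round(1),rr.round(1),"corner ang",np.degrees(np.arctan2(k[2],k[1])/8).round(1),"amp",np.hypot(k[1],k[2]).round(2))
s=S["top"];p=s["pixels"].astype(int)
# rest edges
h=p[215:265,172:255]; m=np.zeros(p.shape[:2],np.uint8); m[215:265,172:255]=(h[...,0]<120)|(h.min(2)>125)
c=big(m); print(cv2.minAreaRect(c))
# nipple
for n,(x0,y0,x1,y1) in(("top",(420,255,450,280)),("scene",(170,215,200,248))):
    w=S[n]["pixels"].astype(int)[y0:y1,x0:x1]; ys,xs=np.nonzero(w[...,0]-w[...,2]>35); print(n,"nipple",xs.min()+x0,xs.max()+x0,ys.min()+y0,ys.max()+y0, cast(S[n],[[xs.mean()+x0,ys.mean()+y0]],165).round(1))
for z in(15,25): print(cast(s,[[419.5,326.5]],z).round(1))
```

```text
top 50 lid [ 518.3 -187.1] 91.2 313 302
top 60 lid [ 518.3 -186.7] 91.5 315 305
top case [569.5 211.1] 24.2 corner ang 2.5 amp 0.75
scene 50 lid [ 520.4 -187.3] 92.8 331 331
scene 60 lid [ 520.4 -187.3] 92.8 331 331
scene case [570.  213.5] 24.0 corner ang 3.2 amp 0.7
((214.0792694091797, 238.71340942382812), (45.16649627685547, 73.32654571533203), 83.6598129272461)
top nipple 428 443 260 272 [[ 518.9 -186.2  165. ]]
scene nipple 177 193 220 241 [[ 520.8 -187.3  165. ]]
[[ 385.8 -194.5   15. ]]
[[ 388.3 -192.    25. ]]
```

```bash
cat > go.py <<'E'
import sys,numpy as np
from scipy.spatial.transform import Rotation as Ro
from bench import sensors
s=sensors.sense(); R=Ro.from_euler("xyz",s["tcp_rot"],degrees=True)
x,y,z,yaw=map(float,sys.argv[1:5])
d=R.inv().apply(np.array([x,y,z])-s["tool_pos"])/10
w=(R.inv()*Ro.from_euler("xyz",[180,0,yaw],degrees=True)).as_rotvec(degrees=True)
print(s["time"],s["tool_pos"].round(1),s["tcp_rot"].round(2),s["joint_pos"].round(1),"F",s["ft_force"].round(1),s["finger_gap"].round(1)); print("shift",d.round(2),"turn",w.round(2))
E
python3 go.py 569.9 212.5 200 160.4
```

```text
Traceback (most recent call last):
  File "go.py", line 8, in <module>
    print(s["time"],s["tool_pos"].round(1),s["tcp_rot"].round(2),s["joint_pos"].round(1),"F",s["ft_force"].round(1),s["finger_gap"].round(1)); print("shift",d.round(2),"turn",w.round(2))
                                                                                                                    ^^^^^^^^^^^^^^^^^^^^^
AttributeError: 'float' object has no attribute 'round'
```

```bash
sed -i 's/s\["finger_gap"\].round(1)/round(s["finger_gap"],1)/' go.py; python3 go.py 569.9 212.5 200 160.4
```

```text
0.1 [137.1 583.6 230.3] [-1.7990e+02 -1.0000e-02  1.6678e+02] [71.9  7.5 85.3 -0.  87.3 -4.9] F [-0.7 -0.8 -0.8] 85.2
shift [-50.62 -26.22   3.07] turn [-0.1  -0.    6.38]
```

Request:
play_rows(
  motion=[
    [[-4.4,-2.3,0.2,0,0,1.3],[-8.8,-4.6,0.4,0,0,2.6],[-13.2,-6.9,0.6,0,0,3.9],[-17.6,-9.2,0.8,0,0,5.2],[-22,-11.5,1.0,0,0,6.4]],
  ],
  jaw=1,
  squeeze=50,
)

```text
time: 0.6
tool_pos: [326.0, 420.2, 220.8]
tcp_rot: [-180.0, -0.0, 160.3]
ft_force: [1.3, 0.7, -0.2]
finger_gap: 85.4
grip_force: 0.0
```

```bash
python3 go.py 569.9 212.5 180 160.4
```

```text
0.6 [326.  420.2 220.8] [-1.7997e+02 -1.0000e-02  1.6035e+02] [ 46.7  -2.8  96.9   0.   85.9 -23.7] F [ 1.3  0.7 -0.2] 85.4
shift [-29.95 -11.35   4.08] turn [-0.03 -0.01 -0.05]
```

Request:
play_rows(
  motion=[
    [[-4.4,-1.7,0.5,0,0,0],[-8.8,-3.4,1,0,0,0],[-13.2,-5,1.5,0,0,0],[-17.6,-6.7,2,0,0,0],[-22,-8.4,2.5,0,0,0]],
  ],
)

```text
time: 1.1
tool_pos: [505.1, 267.2, 195.7]
tcp_rot: [-180.0, -0.0, 160.4]
ft_force: [0.7, 1.1, 0.5]
finger_gap: 84.7
grip_force: 0.0
```

```bash
python3 go.py 569.9 212.5 150 160.4
```

```text
1.1 [505.1 267.2 195.7] [-1.7998e+02 -3.0000e-02  1.6037e+02] [ 22.7   4.2  92.5   0.   83.3 -47.6] F [0.7 1.1 0.5] 84.7
shift [-7.95 -2.97  4.57] turn [-0.02 -0.03 -0.03]
```

Request:
play_rows(
  motion=[
    [[-4,-1.5,2,0,0,0],[-7.9,-2.9,4.3,0,0,0],[-7.9,-2.9,4.3,0,0,0],[-7.9,-2.9,4.3,0,0,0]],
  ],
)

```text
time: 1.5
tool_pos: [568.2, 213.9, 151.5]
tcp_rot: [-179.9, -0.2, 160.3]
ft_force: [0.1, 0.7, 0.9]
finger_gap: 85.4
grip_force: 0.0
```

```bash
python3 go.py 569.9 212.5 75 160.4
python3 - <<'E'
from bench import optics
import cv2,numpy as np
o=np.zeros((480,800,3),np.uint8)
for i,(n,(x0,y0)) in enumerate((("top",(164,200)),("scene",(306,66)))):
    s=optics.snapshot(n); o[:,i*400:i*400+400]=cv2.resize(s["pixels"][y0:y0+96,x0:x0+80,::-1],(400,480),interpolation=cv2.INTER_CUBIC)
cv2.imwrite("pics/near.png",o)
E
```

```text
1.5 [568.2 213.9 151.5] [-1.7990e+02 -1.7000e-01  1.6026e+02] [ 15.8  11.6  89.2   0.   79.5 -54.5] F [0.1 0.7 0.9] 85.4
shift [-0.23 -0.07  7.65] turn [-0.1  -0.17 -0.14]
```

View pics/near.png

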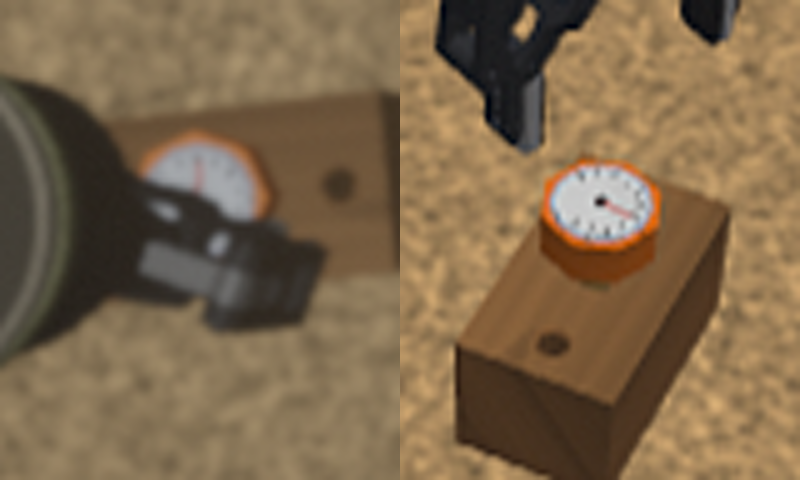

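The fingers straddle the case, above it, in both views. I'll descend next.

Request:
play_rows(
  motion=[
    [[-0.2,-0.1,2.5,0,0,0],[-0.2,-0.1,5,0,0,0],[-0.2,-0.1,7.6,0,0,0],[-0.2,-0.1,7.6,0,0,0],[-0.2,-0.1,7.6,0,0,0]],
  ],
)

```text
time: 2.1
tool_pos: [569.9, 214.4, 78.3]
tcp_rot: [180.0, 0.0, 160.5]
ft_force: [1.2, -0.3, 0.5]
finger_gap: 85.3
grip_force: 0.0
```

Request:
play_rows(
  motion=[
    [[0,0,0,0,0,0],[0,0,0,0,0,0],[0,0,0,0,0,0],[0,0,0,0,0,0],[0,0,0,0,0,0]],
  ],
  jaw=0,
  squeeze=40,
)

```text
time: 2.6
tool_pos: [571.4, 213.7, 79.2]
tcp_rot: [179.9, 0.1, 160.4]
ft_force: [-1.1, 0.7, 5.8]
finger_gap: 45.3
grip_force: 40.7
```

```bash
python3 go.py 569.9 212.5 135 160.4
```

```text
2.6 [571.4 213.7  79.2] [1.7991e+02 1.1000e-01 1.6037e+02] [ 15.7  15.7  92.3   0.   71.9 -54.7] F [-1.1  0.7  5.8] 45.3
shift [ 0.09 -0.15 -5.58] turn [ 0.09  0.11 -0.03]
```

Request:
play_rows(
  motion=[
    [[0,0,-1.5,0,0,0],[0,0,-4,0,0,0],[0,0,-8,0,0,0],[0,0,-12,0,0,0],[0,0,-16,0,0,0]],
  ],
)

```text
time: 3.1
tool_pos: [570.0, 213.2, 239.8]
tcp_rot: [180.0, 0.0, 160.4]
ft_force: [1.0, 0.7, -2.0]
finger_gap: 45.4
grip_force: 41.9
```

Request:
play_rows(
  motion=[
    [[0,0,-3,0,0,0],[0,0,-5,0,0,0],[0,0,-5,0,0,0],[0,0,-5,0,0,0]],
  ],
)

```text
time: 3.5
tool_pos: [570.3, 213.3, 287.4]
tcp_rot: [180.0, 0.0, 160.4]
ft_force: [0.5, 0.4, -2.6]
finger_gap: 45.3
grip_force: 42.1
```

```bash
python3 - <<'E'
from bench import optics
import cv2,numpy as np
o=np.zeros((480,800,3),np.uint8)
for i,(n,(x0,y0)) in enumerate((("top",(100,180)),("scene",(290,0)))):
    s=optics.snapshot(n); np.savez(n+"1.npz",**s); o[:,i*400:i*400+400]=cv2.resize(s["pixels"][y0:y0+144,x0:x0+120,::-1],(400,480),interpolation=cv2.INTER_CUBIC)
cv2.imwrite("pics/held.png",o)
E
python3 go.py 467 -190 285 160.4
```

```text
3.6 [569.5 213.1 285.2] [-1.7990e+02 -1.5000e-01  1.6037e+02] [ 15.7   8.   79.1  -0.   93.1 -54.7] F [-0.4 -0.  -3.3] 44.8
shift [ -3.89 -41.41   0.09] turn [-0.1  -0.15 -0.03]
```

View pics/held.png

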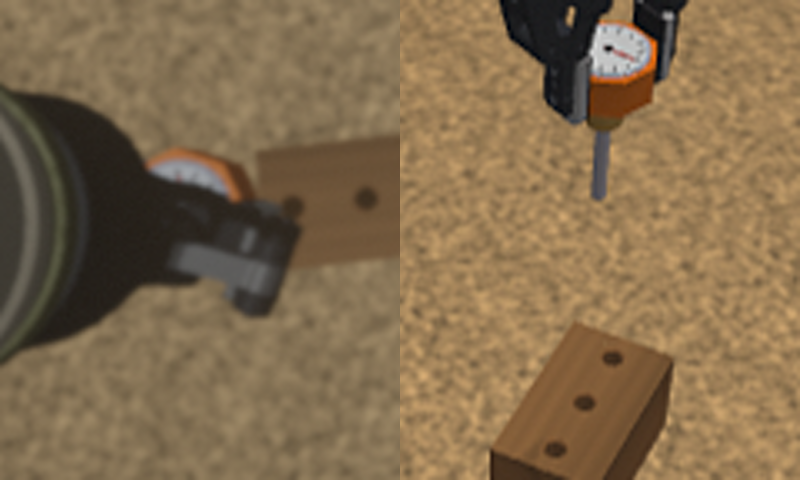

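The thermometer hangs upright in the jaws, its tip clear of the rest, which hasn't moved. Next I'll carry it over to the pot and turn the tool to yaw 180.

```bash
python3 go.py 473 -166 260 180
```

```text
3.6 [569.5 213.1 285.2] [-1.7990e+02 -1.5000e-01  1.6037e+02] [ 15.7   8.   79.1  -0.   93.1 -54.7] F [-0.4 -0.  -3.3] 44.8
shift [ -3.65 -38.94   2.58] turn [ -0.08  -0.16 -19.63]
```

Request:
play_rows(
  motion=[
    [[-0.4,-4,0,0,0,-2],[-0.8,-8,0,0,0,-4],[-1.2,-12.3,0,0,0,-6],[-1.6,-16.6,0,0,0,-8],[-2,-21,0,0,0,-10]],
  ],
)

```text
time: 4.1
tool_pos: [517.1, 7.6, 285.1]
tcp_rot: [-180.0, -0.2, 170.5]
ft_force: [0.2, -0.0, -1.3]
finger_gap: 45.3
grip_force: 42.1
```

```bash
python3 go.py 473 -166 275 180
```

```text
4.1 [517.1   7.6 285.1] [-179.98   -0.19  170.49] [ -4.8  -6.2  93.5  -0.   92.9 -85.3] F [ 0.2 -0.  -1.3] 45.3
shift [  1.47 -17.84   1.02] turn [-0.   -0.19 -9.51]
```

Request:
play_rows(
  motion=[
    [[0.4,-4.4,0,0,0,-2.4],[0.8,-8.8,0.3,0,0,-4.8],[1.2,-13.4,0.6,0,0,-7.2],[1.5,-17.6,1,0,0,-9.5],[1.5,-17.6,1,0,0,-9.5]],
  ],
)

```text
time: 4.6
tool_pos: [471.9, -166.2, 274.6]
tcp_rot: [-180.0, -0.3, 179.6]
ft_force: [-0.4, 0.3, -2.2]
finger_gap: 45.2
grip_force: 42.3
```

```bash
cat > vw.py <<'E'
from bench import optics,sensors
import cv2,numpy as np,sys
from h import *
o=np.zeros((480,800,3),np.uint8)
for i,(n,(x0,y0)) in enumerate((("top",(360,170)),("scene",(120,130)))):
    s=optics.snapshot(n); np.savez(n+"2.npz",**s); o[:,i*400:i*400+400]=cv2.resize(s["pixels"][y0:y0+144,x0:x0+120,::-1],(400,480),interpolation=cv2.INTER_CUBIC)
cv2.imwrite(sys.argv[1],o)
E
python3 vw.py pics/pot1.png; python3 go.py 473 -166 225 180
```

```text
4.7 [ 473.3 -162.7  275.4] [ 1.7991e+02 -1.6000e-01  1.7971e+02] [ -24.8   -8.7   96.8    0.    92.1 -114.6] F [-1.4  0.2 -1.4] 45.1
shift [ 0.02 -0.34  5.04] turn [ 0.09 -0.16 -0.29]
```

View pics/pot1.png

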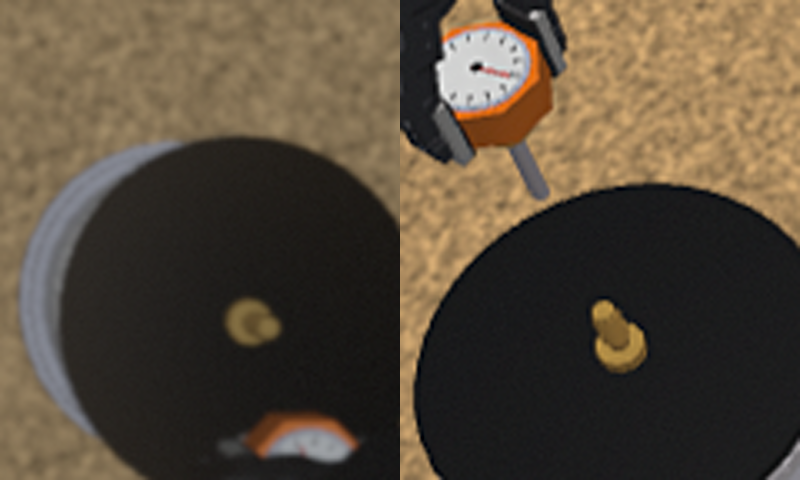

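The stem tip is at about (162,189) in the scene view, with the dial centre at (143,150). The nipple base is at about (186,235).

```bash
python3 go.py 473 -166 225 180
python3 - <<'E'
from h import *
s=dict(np.load("scene2.npz"))
print(cast(s,[[162.3,189.2]],213).round(1),cast(s,[[142.8,150.1]],301).round(1))
s=dict(np.load("scene1.npz"))
print(cast(s,[[290+(598-400)/3.333,198/3.333]],223).round(1),cast(s,[[290+(609-400)/3.333,48/3.333]],311).round(1))
E
```

```text
4.7 [ 473.3 -162.7  275.4] [ 1.7991e+02 -1.6000e-01  1.7971e+02] [ -24.8   -8.7   96.8    0.    92.1 -114.6] F [-1.4  0.2 -1.4] 45.1
shift [ 0.02 -0.34  5.04] turn [ 0.09 -0.16 -0.29]
[[ 473.8 -165.2  213. ]] [[ 471.6 -163.2  301. ]]
[[570.8 213.4 223. ]] [[568.8 217.6 311. ]]
```

Request:
play_rows(
  motion=[
    [[0,0,2,0,0,0],[0,-0.1,4,0,0,0],[0,-0.2,5.6,0,0,0],[0,-0.2,5.6,0,0,0],[0,-0.2,5.6,0,0,0]],
  ],
)

```text
time: 5.2
tool_pos: [474.4, -163.4, 221.1]
tcp_rot: [180.0, -0.1, 179.9]
ft_force: [0.2, -0.3, -2.6]
finger_gap: 45.2
grip_force: 42.3
```

```bash
python3 go.py 473 -166 214 180
```

```text
5.2 [ 474.4 -163.4  221.1] [ 1.7997e+02 -5.0000e-02  1.7993e+02] [ -24.9   -7.6  101.4    0.    86.3 -114.8] F [ 0.2 -0.3 -2.6] 45.2
shift [ 0.14 -0.26  0.71] turn [ 0.03 -0.05 -0.07]
```

Request:
play_rows(
  motion=[
    [[0,0,0.2,0,0,0],[0,0,0.4,0,0,0],[0,0,0.5,0,0,0],[0,0,0.5,0,0,0]],
  ],
)

```text
time: 5.6
tool_pos: [474.5, -164.2, 216.5]
tcp_rot: [-180.0, 0.0, 179.9]
ft_force: [-0.4, -0.5, -3.4]
finger_gap: 45.4
grip_force: 42.3
```

Request:
play_rows(
  motion=[
    [[0,0,0.1,0,0,0],[0,0,0.1,0,0,0],[0,0,0.1,0,0,0]],
  ],
)

```text
time: 5.9
tool_pos: [474.4, -164.2, 215.3]
tcp_rot: [180.0, -0.0, 179.9]
ft_force: [-0.7, 0.2, -1.7]
finger_gap: 45.5
grip_force: 42.3
```

Request:
play_rows(
  motion=[
    [[0,0,0.1,0,0,0],[0,0,0.1,0,0,0],[0,0,0.1,0,0,0]],
  ],
)

```text
time: 6.2
tool_pos: [474.4, -164.2, 214.3]
tcp_rot: [-180.0, -0.0, 179.9]
ft_force: [-0.0, -0.4, -2.4]
finger_gap: 45.0
grip_force: 42.3
```

Request:
play_rows(
  motion=[
    [[0,0,0.05,0,0,0],[0,0,0.05,0,0,0],[0,0,0.05,0,0,0]],
  ],
)

```text
time: 6.5
tool_pos: [474.4, -164.2, 213.8]
tcp_rot: [-180.0, 0.0, 179.9]
ft_force: [-0.5, 0.4, -1.4]
finger_gap: 45.5
grip_force: 42.3
```

Request:
play_rows(
  motion=[
    [[0,0,0.05,0,0,0],[0,0,0.05,0,0,0],[0,0,0.05,0,0,0]],
  ],
)

```text
time: 6.8
tool_pos: [474.4, -164.2, 213.3]
tcp_rot: [180.0, 0.0, 179.9]
ft_force: [-0.6, -0.2, -2.2]
finger_gap: 45.3
grip_force: 42.3
```

Request:
play_rows(
  motion=[
    [[0,0,0.05,0,0,0],[0,0,0.05,0,0,0],[0,0,0.05,0,0,0]],
  ],
)

```text
time: 7.1
tool_pos: [474.4, -164.2, 212.8]
tcp_rot: [180.0, -0.0, 179.9]
ft_force: [-0.9, 0.1, -1.6]
finger_gap: 45.1
grip_force: 42.3
```

Request:
play_rows(
  motion=[
    [[0,0,0.05,0,0,0],[0,0,0.05,0,0,0],[0,0,0.05,0,0,0]],
  ],
)

```text
time: 7.4
tool_pos: [474.4, -164.2, 212.3]
tcp_rot: [-180.0, -0.0, 179.9]
ft_force: [0.4, -0.9, -1.6]
finger_gap: 45.3
grip_force: 42.4
```

Request:
play_rows(
  motion=[
    [[0,0,0.05,0,0,0],[0,0,0.05,0,0,0],[0,0,0.05,0,0,0]],
  ],
)

```text
time: 7.7
tool_pos: [474.4, -164.3, 211.8]
tcp_rot: [-180.0, 0.0, 179.9]
ft_force: [0.9, -1.7, -2.1]
finger_gap: 45.0
grip_force: 42.4
```

Request:
play_rows(
  motion=[
    [[0,0,0.05,0,0,0],[0,0,0.05,0,0,0],[0,0,0.05,0,0,0]],
  ],
)

```text
time: 8.0
tool_pos: [474.5, -164.4, 211.4]
tcp_rot: [-180.0, 0.0, 179.9]
ft_force: [0.2, -3.1, -0.6]
finger_gap: 45.3
grip_force: 42.5
```

A side force toward -y (-3.1 N) with little vertical force suggests the ball is riding on the hole's rim, with the port centre toward -y. I'll shift that way.

Request:
play_rows(
  motion=[
    [[0,-0.1,0,0,0,0],[0,-0.15,0,0,0,0],[0,-0.15,0,0,0,0],[0,-0.15,0,0,0,0]],
  ],
)

```text
time: 8.4
tool_pos: [474.3, -165.5, 211.1]
tcp_rot: [180.0, -0.0, 179.9]
ft_force: [-0.7, 0.7, -2.1]
finger_gap: 45.6
grip_force: 42.4
```

Request:
play_rows(
  motion=[
    [[0,0,0.05,0,0,0],[0,0,0.1,0,0,0],[0,0,0.1,0,0,0],[0,0,0.1,0,0,0]],
  ],
)

```text
time: 8.8
tool_pos: [474.4, -165.6, 210.3]
tcp_rot: [180.0, -0.0, 179.9]
ft_force: [-0.5, -0.1, -2.0]
finger_gap: 45.5
grip_force: 42.4
```

Request:
play_rows(
  motion=[
    [[0,0,0.05,0,0,0],[0,0,0.1,0,0,0],[0,0,0.15,0,0,0],[0,0,0.15,0,0,0]],
  ],
)

```text
time: 9.2
tool_pos: [474.4, -165.7, 208.7]
tcp_rot: [180.0, -0.0, 179.9]
ft_force: [0.0, 0.4, -1.9]
finger_gap: 44.8
grip_force: 42.4
```

Request:
play_rows(
  motion=[
    [[0,0,0.05,0,0,0],[0,0,0.1,0,0,0],[0,0,0.15,0,0,0],[0,0,0.15,0,0,0]],
  ],
)

```text
time: 9.6
tool_pos: [474.4, -165.7, 207.2]
tcp_rot: [180.0, -0.0, 179.9]
ft_force: [0.7, 1.1, -2.7]
finger_gap: 45.0
grip_force: 42.4
```

The stem is entering the port: the tip is about 7 mm below the lid, 49.8 mm from the axis. I'll continue gently.

Request:
play_rows(
  motion=[
    [[0,0,0.3,0,0,0],[0,0,0.6,0,0,0],[0,0,0.9,0,0,0],[0,0,1,0,0,0],[0,0,1,0,0,0]],
  ],
)

```text
time: 10.1
tool_pos: [474.2, -165.6, 196.9]
tcp_rot: [180.0, -0.0, 179.9]
ft_force: [-0.1, 1.1, -1.3]
finger_gap: 45.4
grip_force: 42.4
```

Request:
play_rows(
  motion=[
    [[0,0,0.3,0,0,0],[0,0,0.6,0,0,0],[0,0,0.9,0,0,0],[0,0,1,0,0,0],[0,0,1,0,0,0]],
  ],
)

```text
time: 10.6
tool_pos: [474.3, -165.6, 187.0]
tcp_rot: [180.0, -0.0, 179.9]
ft_force: [0.7, 0.0, -1.9]
finger_gap: 45.3
grip_force: 42.4
```

Request:
play_rows(
  motion=[
    [[0,0,0.4,0,0,0],[0,0,0.8,0,0,0],[0,0,1.2,0,0,0],[0,0,1.6,0,0,0],[0,0,1.8,0,0,0]],
  ],
)

```text
time: 11.1
tool_pos: [474.2, -165.6, 168.6]
tcp_rot: [180.0, -0.0, 179.9]
ft_force: [0.4, -0.6, -1.6]
finger_gap: 45.2
grip_force: 42.4
```

Request:
play_rows(
  motion=[
    [[0,0,0.1,0,0,0],[0,0,0.2,0,0,0],[0,0,0.3,0,0,0],[0,0,0.3,0,0,0]],
  ],
)

```text
time: 11.5
tool_pos: [474.4, -165.6, 166.2]
tcp_rot: [180.0, -0.0, 179.9]
ft_force: [-0.4, -0.1, -1.5]
finger_gap: 45.2
grip_force: 42.4
```

Request:
play_rows(
  motion=[
    [[0,0,0.05,0,0,0],[0,0,0.1,0,0,0],[0,0,0.1,0,0,0]],
  ],
)

```text
time: 11.8
tool_pos: [474.4, -165.7, 165.3]
tcp_rot: [-180.0, -0.0, 179.9]
ft_force: [-0.2, -0.3, -0.9]
finger_gap: 45.2
grip_force: 42.5
```

Request:
play_rows(
  motion=[
    [[0,0,0.05,0,0,0],[0,0,0.1,0,0,0],[0,0,0.1,0,0,0]],
  ],
)

```text
time: 12.1
tool_pos: [474.4, -165.7, 164.3]
tcp_rot: [-180.0, 0.0, 179.9]
ft_force: [0.3, 0.7, -1.7]
finger_gap: 44.7
grip_force: 42.5
```

Request:
play_rows(
  motion=[
    [[0,0,0.05,0,0,0],[0,0,0.1,0,0,0],[0,0,0.1,0,0,0]],
  ],
)

```text
time: 12.4
tool_pos: [474.6, -165.7, 164.2]
tcp_rot: [-180.0, 0.0, 179.9]
ft_force: [-3.4, 1.6, 5.3]
finger_gap: 45.2
grip_force: 43.3
```

Request:
play_rows(
  motion=[
    [[0,0,0.05,0,0,0],[0,0,0.05,0,0,0],[0,0,0.05,0,0,0]],
  ],
)

```text
time: 12.7
tool_pos: [474.6, -165.7, 164.1]
tcp_rot: [-180.0, 0.0, 179.9]
ft_force: [-5.0, 2.6, 7.9]
finger_gap: 45.4
grip_force: 43.7
```

Request:
play_rows(
  motion=[
    [[0,0,0.05,0,0,0],[0,0,0.05,0,0,0],[0,0,0.05,0,0,0]],
  ],
)

```text
time: 13.0
tool_pos: [474.7, -165.8, 164.1]
tcp_rot: [-180.0, 0.0, 179.9]
ft_force: [-6.0, 3.5, 12.5]
finger_gap: 45.6
grip_force: 44.2
```

Contact comes at TCP z 164.2, 50 mm below the lid-touch height, so the collar is seated. I'll ease off, release, retreat straight up and look.

Request:
play_rows(
  motion=[
    [[0,0,-0.1,0,0,0],[0,0,-0.15,0,0,0],[0,0,-0.15,0,0,0]],
  ],
)

```text
time: 13.3
tool_pos: [474.7, -165.8, 164.2]
tcp_rot: [-180.0, 0.0, 179.9]
ft_force: [-0.8, 0.5, 3.9]
finger_gap: 45.3
grip_force: 43.0
```

Request:
play_rows(
  motion=[
    [[0,0,0,0,0,0],[0,0,0,0,0,0],[0,0,0,0,0,0],[0,0,0,0,0,0],[0,0,0,0,0,0]],
  ],
  jaw=1,
)

```text
time: 13.8
tool_pos: [474.4, -165.7, 163.7]
tcp_rot: [180.0, -0.0, 179.9]
ft_force: [-0.5, 0.2, 0.3]
finger_gap: 85.3
grip_force: 0.0
```

Request:
play_rows(
  motion=[
    [[0,0,0,0,0,0],[0,0,-1,0,0,0],[0,0,-3,0,0,0],[0,0,-6,0,0,0],[0,0,-10,0,0,0]],
  ],
)

```text
time: 14.3
tool_pos: [473.4, -165.2, 263.8]
tcp_rot: [179.9, -0.2, 179.9]
ft_force: [0.9, -0.0, 0.3]
finger_gap: 85.2
grip_force: 0.0
```

Request:
play_rows(
  motion=[
    [[0,3,-1,0,0,0],[0,7,-1,0,0,0],[0,11,-1,0,0,0],[0,15,-1,0,0,0],[0,15,-1,0,0,0]],
  ],
)

```text
time: 14.8
tool_pos: [474.7, -11.7, 274.9]
tcp_rot: [179.9, 0.1, -179.9]
ft_force: [0.8, 0.0, -0.7]
finger_gap: 85.3
grip_force: 0.0
```

```bash
python3 vw.py pics/end.png; python3 go.py 473 -166 285 180
python3 - <<'E'
from h import *
S=dict(np.load("scene2.npz")); cv2.imwrite("pics/endscene.png",S["pixels"][:,:,::-1])
E
```

```text
14.9 [474.9 -15.  274.6] [-1.7997e+02  6.0000e-02 -1.7999e+02] [ -8.  -13.1 100.7  -0.   92.4 -98. ] F [ 1.  -1.4 -0.1] 85.7
shift [  0.19 -15.1   -1.03] turn [-0.03  0.06  0.01]
```

View pics/end.png

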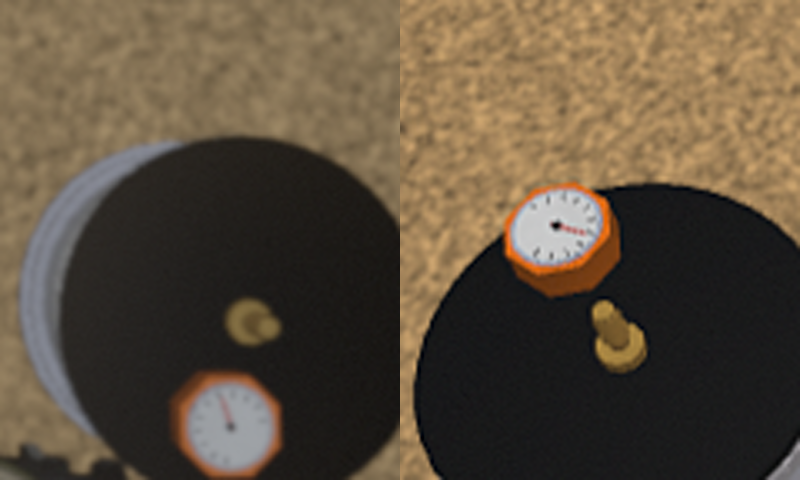

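View pics/endscene.png

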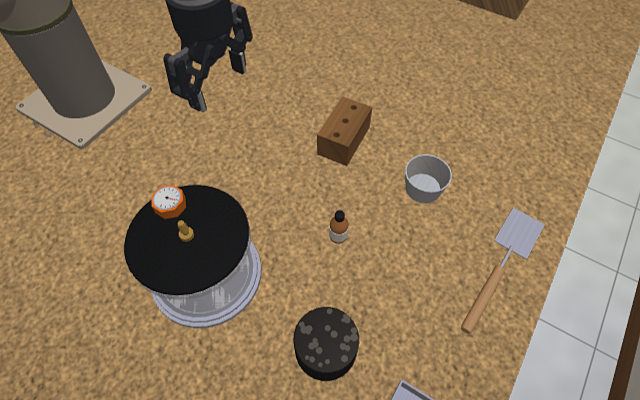

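The thermometer stands in the lid with its dial at (167,198) in the scene view and (429,298) in the top view. The bottle, tin and core are where they were. I'll check the dial height across the two views, then hand in.

Run:
```python
from h import *
from bench import job
a=dict(np.load("scene2.npz"));b=dict(np.load("top2.npz"))
e={z:np.hypot(*(cast(a,[[166.8,197.8]],z)-cast(b,[[428.7,297.8]],z))[0,:2]) for z in range(170,215,5)}
print({k:round(v,1) for k,v in e.items()},cast(a,[[166.8,197.8]],190).round(1))
z=min(e,key=e.get)
if abs(z-190)<=7: print(job.hand_in())
```

```text
{170: np.float64(16.2), 175: np.float64(12.3), 180: np.float64(8.5), 185: np.float64(4.8), 190: np.float64(2.4), 195: np.float64(4.3), 200: np.float64(7.9), 205: np.float64(11.7), 210: np.float64(15.6)} [[ 474.2 -165.2  190. ]]
the job is handed in; nothing more can be done
None
```

The thermometer stands upright in the lid's port with its collar down on the lid. I let go and handed the job in at about 15 s; the final pictures show the dial top at the expected 190 mm and the specimen, tin and bottle where they were.

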